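Fit a handle scale over the tang pins of a golok blank

TASK

A golok blank is strapped flat on the filing fixture, with two brass pins standing up from its tang. Fit the loose pale wooden handle scale on it, red-painted end towards the blade: nudge it gently until both holes drop over the pins and it lies flush on the steel all along, and let go of it. Feel for the pins and never force it, for the thin wood splits; leave the glue jar, the file and the hammer where they are.

Things in the scene. Friction and masses are not known exactly. Their poses are not given: they have to be found in the camera images.
- scale: Loose handle scale: flat pale wooden slab, x = -68 (butt) to +58 mm (red front end), 36 mm wide (y), 10 mm thick; ears widen the butt to 46 mm from x = -68 to -48 mm; about 50 g. Two 9.5 mm round through holes on its centre line at x = +40 and -40 mm. Origin: on the underside midway between the holes; z up. It lies flat on the bench, right side up; grip it across its width between the holes
- front_hole (a point): Centre of the scale's front hole (near the red end), on its underside. The wood splits if the scale is pressed or shoved against the fixture, the knife or its pins with more than 45 N in all (wedging between the pins counts)
- rear_hole (a point): Centre of the scale's rear hole (butt end), on its underside
- block: Fixture fixed to the bench: plank 375 x 136 x 18 mm (x = -75 to +300 mm), on it a wood block 92 mm wide (x = +85 to +295) under the blade and a steel bar 24 mm wide (x = -68 to +60) under the tang, tops 60 mm above the bench. Origin: on the bench below the middle of the handle; x towards the blade tip, z up. The 5 mm steel golok blank lies on it: tang 30 mm wide, x = -70 to +65 mm, then the blade
- front_mark (a point): Nominal foot of the front (blade-side) pin on the tang's top face, 65 mm above the bench. The brass pin is vertical, 8 mm diameter, and stands 20 mm above the tang. The blank was strapped on by eye, so it lies off this fixture mark: both pins together are shifted up to 6 mm along the fixture's x and 3 mm along y, and turned up to 0.08 rad about the middle of the handle; this is not measured
- rear_mark (a point): Nominal foot of the rear (butt-side) pin on the tang's top face, 80 mm behind front_mark, off by the same shift and turn. This pin, also 8 mm diameter, stands only 13 mm above the tang, so a level scale meets the front pin first
- strap (a point): Top of the nearer of two steel straps that hold the blade down (x = 135 and 235 mm in the fixture's frame), 71 mm above the bench; their brass wing nuts stand at y = +56 and -56 mm and reach 85 mm above the bench. The blank does not move
- glue: Amber glass glue jar, 52 mm diameter, 110 mm high, standing; origin at the centre of its foot. Leave it alone
- file: Flat file with a wooden handle, 285 mm long, lying along its own x, 22 mm high. Leave it alone
- hammer: Hammer, 260 mm long, lying along its own x, handle towards -x. Leave it alone
Not all that is in view belongs to the job. Of the things that look like the scale, the smallest one is meant.

How it is judged:
At the end, for the whole second after the job is handed in: The scale lies right side up, level (0.04 rad), released and at rest, its underside flush on the tang (no more than 2 mm above its top face) at both holes, each hole over its pin (within 8 mm along and 9 mm across of the pin's nominal place) (x of front_hole in the frame of block between 0.032 and 0.048 m and y of front_hole in the frame of block between -0.009 and 0.009 m and z of front_hole in the frame of block between 0.063 and 0.067 m and z of rear_hole in the frame of block between 0.063 and 0.067 m and x of rear_hole in the frame of block between -0.048 and -0.032 m and y of rear_hole in the frame of block between -0.009 and 0.009 m and angle between scale's own z axis and vertical below 0.04 rad and linear speed of scale below 0.01 m/s); the robot touches nothing.
It fails at once if the scale is pressed or shoved against the fixture, the knife or its pins with more than 45 N in all (wedging between the pins counts) (contact force between scale and block above 45 N).
It fails at once if the glue jar is pushed more than 20 mm from its place (distance of glue from where it was at the start of the episode above 0.02 m).
It fails at once if the file is pushed more than 20 mm from its place (distance of file from where it was at the start of the episode above 0.02 m).
It fails at once if the hammer is pushed more than 20 mm from its place (distance of hammer from where it was at the start of the episode above 0.02 m).
It also fails if it takes over 72 s, if anything falls off the work surface, if the arm or the gripper's body presses on something with over 40 N, if the wrist force passes 120 N, or if a joint passes its speed limit or range.

ROBOT

A 7-joint arm with a two-finger parallel gripper is mounted at the origin on the work surface. World frame = base frame: x ahead of the robot, y to its left, z up, the work surface at z = 0. Lengths are in m, angles in rad, forces in N, time in s.
With the tool pointing down it reaches from about 0.4 to 0.85 m from the base axis. Payload 4.5 kg.
Tool frame: the origin (TCP) lies midway between the tips of the shut fingers; the grasp point (between the pads) lies 19 mm behind it; z points along the fingers, y is the line along which they close (so a half turn about z gives the same grasp; the last joint's range is limited). The gripper opens to 88 mm and grips with 3 to 60 N. Pads are 18 mm wide; open, the fingers measure 123 mm over their backs; the gripper's body (75 mm by 187 mm) begins 45 mm behind the grasp point.
Start: joints at [-1.166, 0.689, -0.195, 1.565, 0.157, 0.902, -0.215], TCP at [0.226, 0.583, 0.239] pointing down, gripper open.
Joint ranges: [-3.01, 3.01], [-0.46, 2.08], [-1.47, 1.51], [0.13, 2.56], [-1, 4.14], [0.04, 2.09], [-2.66, 2.66]. Speed limits (rad/s): [2.57, 2.57, 3.14, 3.14, 3.14, 3.14, 3.14].

INTERFACE

Orientations are given as a unit quaternion [x, y, z, w].
In Python, from plant import r, eyes, finish_job gives the robot as it stands. The module is installed in compiled form; this text tells all that it offers.
- The arm moves only by the tool move_arm, never from a script. Its argument "motion" is a list of rows, each a list of 7 numbers: the shift along the tool's x, y, z in mm, then the turn, a rotation vector about the tool's x, y, z in degrees, then the closure, from 0 (fully open) to 1 (shut). A call has 1 to 5 rows; each row is the pose to reach, as a shift and turn from the pose commanded when the call began, along the tool's axes at that moment; what a row does not reach only later rows make up. A row lasts 1/8 s, in which the tool goes at most 62.5 mm and 10.7 degrees, less where a joint would pass 70% of its speed; a pose out of reach is approached as far as the arm can. A call with a gripper value outside its range is refused whole. The fingers move at their own pace and stop on an object; "newtons" is the grip in N (left out, the last holds). Time passes only in rows, so rows that repeat a pose let the fingers close. It gives the time, the measured TCP pose, the force, the opening and the grip force at its end, in the units of the state.
- r.get_state(): the state, without advancing time (a new reading comes with each control period).
- eyes.snapshot(name): name is "scene" or "top" or "wrist"; returns a dict with "frame" (384x512x3 uint8, red, green, blue), "z_map" (384x512 float32, m along the optical axis (not along the pixel's ray), 0 where there is no reading), "intrinsics" (3x3 intrinsics, pixels), "dist" ([k1, k2, p1, p2, k3] as OpenCV has them; the pictures are not rectified), "world_to_cam" (4x4, takes a point from world to camera coordinates). Camera axes: x right, y down, z forward; pixel columns grow to the right and rows downward; lengths in m; the calibration is good to about 2 mm. A picture is of the moment at which its call begins.
- finish_job(): hands the job in; it is judged then, once.
The state is a dict: "clock": time; "q": joint angles; "qd": joint speeds; "joint_torque": joint torques, N m; "tool_pos": TCP position; "eef_rot": TCP orientation; "contact_force": force on the tool from outside, world axes, zero at the start; "moment": the same for the moment, N m; "opening": opening from 0.0 (shut) to 1.0 (fully open); "finger_force": force on a finger pad.
Only numpy, scipy, OpenCV 4.12 (cv2) and the standard library are available. Lean on these libraries where they do the work, as an engineer would, in place of code of your own. Each camera call takes 0.05 s, during which the arm holds its last target. There are 200 camera calls.

## Working session

There is one attempt and no reset: what is moved stays moved. The work goes in short steps, Python scripts to look and compute and a tool call to move; the robot and the scene stay as the last step left them, time stands still between calls to the robot, and variables do not carry over. Pictures are saved under pics/ and viewed, at most 10 in all, crops included, and the job is handed in when it is done.

Besides the shell and the picture viewer there is one more tool, called after "Call:" as name(argument=value, ...) on one line, values as JSON. move_arm: Moves the arm, as the interface text tells. Its arguments: {"type":"object","properties":{"motion":{"type":"array","items":{"type":"array","items":{"type":"number"}}},"newtons":{"type":"number"}},"required":["motion"]}

```bash
mkdir -p pics
cat > h.py <<'E'
import numpy as np, cv2
from plant import r, eyes, finish_job
from scipy.spatial.transform import Rotation as R
def snap(n): return eyes.snapshot(n)
def ray(s,uv,z):
    p=cv2.undistortPoints(np.array(uv,float).reshape(-1,1,2),s["intrinsics"],s["dist"]).reshape(-1,2)
    M=s["world_to_cam"];Rt=M[:3,:3].T;c=-Rt@M[:3,3]
    d=np.c_[p,np.ones(len(p))]@Rt.T
    return c+d*((z-c[2])/d[:,2])[:,None]
def proj(s,P):
    M=s["world_to_cam"]
    return cv2.projectPoints(np.array(P,float).reshape(-1,1,3),cv2.Rodrigues(M[:3,:3])[0],M[:3,3],s["intrinsics"],s["dist"])[0].reshape(-1,2)
def depthz(s):
    v,u=np.mgrid[:384,:512];p=cv2.undistortPoints(np.c_[u.ravel(),v.ravel()].astype(float).reshape(-1,1,2),s["intrinsics"],s["dist"]).reshape(-1,2)
    C=np.c_[p,np.ones(len(p))]*s["z_map"].reshape(-1,1);M=s["world_to_cam"]
    return ((C-M[:3,3])@M[:3,:3]).reshape(384,512,3)
def save(n,im): cv2.imwrite("pics/"+n,im[...,::-1])
E
python3 - <<'E'
from h import *
print(r.get_state())
for n in("scene","top"):
    s=snap(n);save(n+"1.png",cv2.resize(s["frame"],(800,600),interpolation=cv2.INTER_CUBIC))
    M=s["world_to_cam"];print(n,-M[:3,:3].T@M[:3,3],M[2,:3])
E
```

```text
{'clock': 0.0, 'q': array([-1.16622058,  0.68995715, -0.19450753,  1.56634407,  0.157349  ,
        0.90251369, -0.21511985]), 'qd': array([-0.00122321,  0.00140036,  0.00134599, -0.00121353, -0.00177584,
       -0.00034507,  0.00110189]), 'joint_torque': array([-5.56116356e-04, -5.27561259e+01, -1.26714773e+00, -1.53432763e+01,
       -5.26242913e-02,  6.38702943e-03,  1.63348013e-04]), 'tool_pos': array([0.22629438, 0.58191412, 0.23792663]), 'eef_rot': array([ 1.84283479e-01,  9.82872711e-01, -9.09605943e-04, -7.91608243e-05]), 'contact_force': array([ 0.10546059,  0.36719834, -0.6006313 ]), 'moment': array([ 0.02747647,  0.0048525 , -0.00217436]), 'finger_force': 0.0, 'opening': 1.0001042172557888}
scene [1.63190323 0.17810697 0.97008564] [-0.7660655  -0.14823343 -0.62543625]
top [ 0.39394575 -0.0175273   1.0977756 ] [ 0.15896058 -0.01278212 -0.98720218]
```

View pics/top1.png

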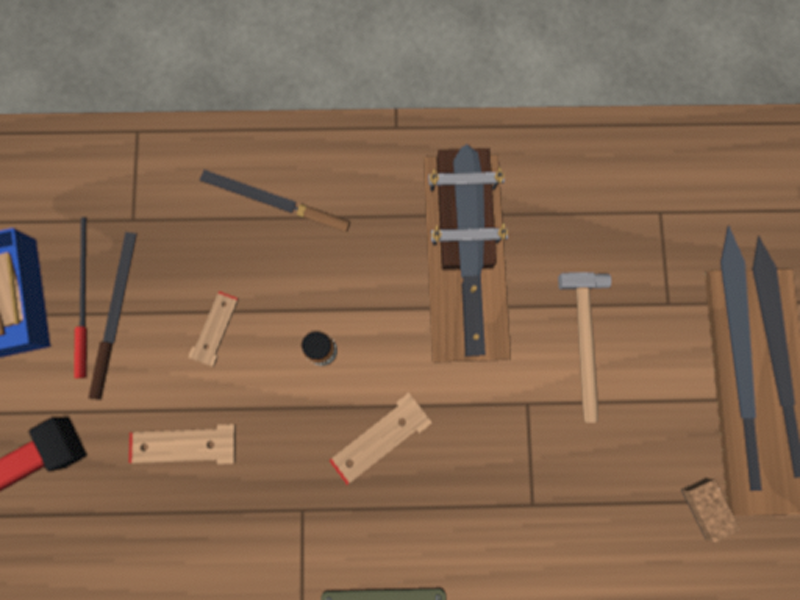

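View pics/scene1.png

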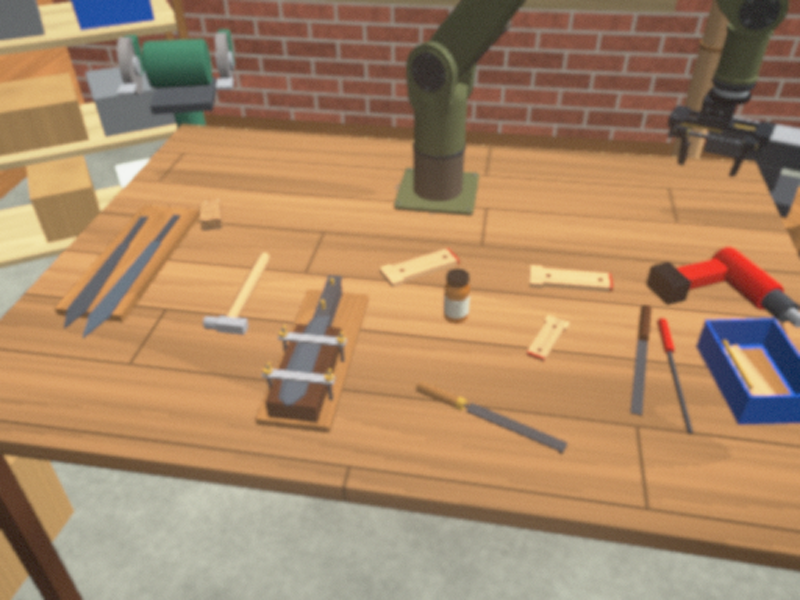

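The top view (800 px wide) shows three scales, the smallest at about (213,328) with its red end up. The fixture is at (468,260), with its pins near (474,288) and (476,337). The jar is at (318,347).

Run:
```python
from h import *
s=snap("top");f=s["frame"];D=depthz(s)
k=1.5625
# scale: height + pale mask in window
x0,x1,y0,y1=115,158,180,240
sub=f[y0:y1,x0:x1].astype(int);z=D[y0:y1,x0:x1,2]
hsv=cv2.cvtColor(f,cv2.COLOR_RGB2HSV)
print("bench z",np.median(z[z<.006]), "top z",np.median(z[z>.006]))
m=np.zeros((384,512),np.uint8);m[y0:y1,x0:x1]=((z>.006)*255)
c=max(cv2.findContours(m,0,2)[0],key=cv2.contourArea)
P=ray(s,c.reshape(-1,2),.010)[:,:2].astype(np.float32);print("rect",cv2.minAreaRect(P))
red=np.zeros_like(m);red[y0:y1,x0:x1]=((sub[...,0]>1.9*sub[...,1])&(sub[...,0]>100))*255
v,u=np.nonzero(red);print("red",len(u),ray(s,[[u.mean(),v.mean()]],.01))
save("crops.png",np.hstack([cv2.resize(f[180:240,110:160],(500,600),interpolation=2),cv2.resize(f[170:235,285:310],(230,600),interpolation=2)]))
# fixture plank top at z .018, bar region, strap
for (n,a) in (("bench",(.0,.006)),("plank",(.012,.024)),("block",(.05,.08))):
    mm=np.zeros_like(m);q=D[90:240,265:335,2];mm[90:240,265:335]=((q>a[0])&(q<a[1]))*255
    if n=="bench":continue
    cs=max(cv2.findContours(mm,0,2)[0],key=cv2.contourArea);Q=D[mm>0];print(n,np.median(Q[:,2]),cv2.minAreaRect(Q[:,:2].astype(np.float32)))
for uv in((474/k,288/k),(476/k,337/k)):
    print("pin",ray(s,[uv],.08))
print("jar",ray(s,[[318/k,347/k]],.11))
```

```text
bench z 0.0006604221468986623 top z 0.010719142500415764
rect ((0.5431591272354126, 0.2911111116409302), (0.04954616725444794, 0.12364079803228378), 70.5256576538086)
red 12 [[0.60023407 0.26839277 0.01      ]]
plank 0.01863074329888546 ((0.6644139885902405, -0.1543997973203659), (0.3718419373035431, 0.13669103384017944), 0.9228556752204895)
block 0.06469207670259877 ((0.6666519641876221, -0.1541106402873993), (0.36448222398757935, 0.1294085681438446), 1.052215576171875)
pin [[ 0.5916117  -0.15796596  0.08      ]]
pin [[ 0.50981174 -0.15814401  0.08      ]]
jar [[0.49483497 0.09691883 0.11      ]]
```

View pics/crops.png

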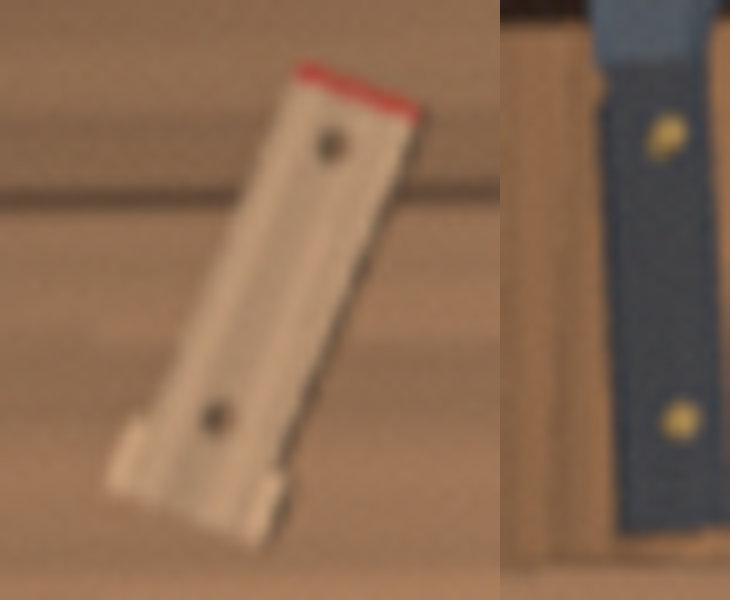

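Crop: the scale's holes are at crop px (331,144) and (216,417). Pin tops are at (670,130) and (683,419).

```bash
cat >> h.py <<'E'
def go(pos,yaw,tag=""):  # tool y axis (mod 180) along world yaw(deg)
    st=r.get_state();A=R.from_quat(st["eef_rot"]).as_matrix()
    c,s_=np.cos(np.radians(yaw)),np.sin(np.radians(yaw))
    y=np.array([c,s_,0]); 
    if y@A[:,1]<0:y=-y
    z=np.array([0,0,-1.]);T=np.c_[np.cross(y,z),y,z]
    print(tag,"d mm",np.round(A.T@(np.array(pos)-st["tool_pos"])*1e3,1),"rot deg",np.round(np.degrees(R.from_matrix(A.T@T).as_rotvec()),2))
E
python3 - <<'E'
from h import *
s=snap("top")
H=ray(s,[[142.6,193.9],[131.1,221.2]],.010);d=H[0]-H[1]
print("holes",H,np.linalg.norm(d),np.degrees(np.arctan2(d[1],d[0])),H.mean(0))
a=ray(s,[[303.0,183.6]],.085)[0];b=ray(s,[[304.4,214.9]],.078)[0];d=a-b
print("pins",a,b,np.linalg.norm(d[:2]),np.degrees(np.arctan2(d[1],d[0])))
go([.55,-.157,.28],70,"to pins")
go([.543,.291,.28],68.7,"to scale")
E
```

```text
holes [[0.58572551 0.27598861 0.01      ]
 [0.51087465 0.30525306 0.01      ]] 0.08036827416537957 -21.35401525863782 [0.54830008 0.29062083 0.01      ]
pins [ 0.59254783 -0.15641758  0.085     ] [ 0.51206243 -0.15788095  0.078     ] 0.08049870648827799 1.0416264516833196
to pins d mm [-569.5 -571.7  -41.1] rot deg [-0.06  0.   -1.24]
to scale d mm [-400.6 -156.7  -41.6] rot deg [-0.06  0.01  0.06]
```

Call:
move_arm(motion=[[-43, -43, -10, 0, 0, 0, 0], [-86, -86, -20, 0, 0, 0, 0], [-129, -129, -30, 0, 0, 0, 0], [-172, -172, -40, 0, 0, 0, 0], [-215, -215, -40, 0, 0, 0, 0]])

```text
clock: 0.82
tool_pos: [0.3499, 0.3028, 0.2794]
eef_rot: [0.184, 0.983, 0.001, 0.001]
contact_force: [0.8, -0.1, -0.3]
opening: 0.998
finger_force: 0.0
```

Call:
move_arm(motion=[[-43, -43, 0, 0, 0, 0, 0], [-86, -86, 0, 0, 0, 0, 0], [-129, -129, 0, 0, 0, 0, 0], [-172, -172, 0, 0, 0, 0, 0], [-215, -215, 0, 0, 0, 0, 0]])

```text
clock: 1.45
tool_pos: [0.4721, 0.0242, 0.2788]
eef_rot: [0.184, 0.983, 0.0, 0.0]
contact_force: [0.8, 0.4, 0.8]
opening: 1.001
finger_force: 0.0
```

Call:
move_arm(motion=[[-43, -43, 0, 0, 0, 0, 0], [-86, -86, 0, 0, 0, 0, 0], [-129, -129, 0, 0, 0, 0, 0], [-140, -142, 0, 0, 0, 0, 0], [-140, -142, 0, 0, 0, 0, 0]])

```text
clock: 2.08
tool_pos: [0.5501, -0.1577, 0.2783]
eef_rot: [0.185, 0.983, 0.0, -0.0]
contact_force: [0.3, 0.6, 0.0]
opening: 1.004
finger_force: 0.0
```

Run:
```python
from h import *
st=r.get_state();print(st["clock"],st["tool_pos"],st["contact_force"])
s=snap("wrist");M=s["world_to_cam"];print(-M[:3,:3].T@M[:3,3],M[2,:3])
print(proj(s,[[.5925,-.1564,.085],[.512,-.1579,.078]]))
save("w1.png",cv2.resize(s["frame"],(800,600),interpolation=2))
```

```text
2.075 [ 0.55014931 -0.15770309  0.2782502 ] [0.33046122 0.56882392 0.02372259]
[ 0.48503938 -0.13255676  0.42381987] [ 0.25073465 -0.09722472 -0.9631612 ]
[[264.81981861 198.40291289]
 [241.12694842 141.00098665]]
```

View pics/w1.png

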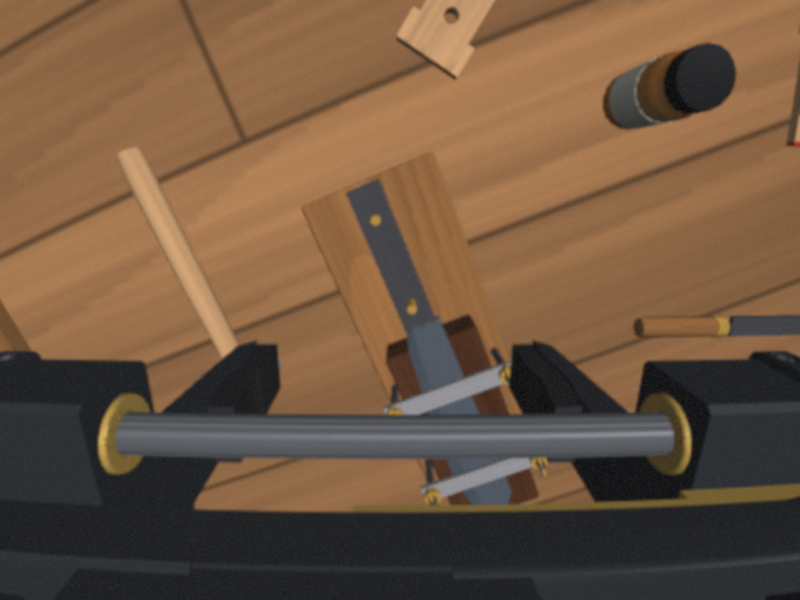

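```bash
cat >> h.py <<'E'
def pins(s,uv,zs,rad=9):
    hsv=cv2.cvtColor(s["frame"],cv2.COLOR_RGB2HSV);out=[]
    for (u,v),z in zip(uv,zs):
        u,v=int(u),int(v);w=hsv[v-rad:v+rad+1,u-rad:u+rad+1].astype(int)
        m=((w[...,0]>12)&(w[...,0]<32)&(w[...,1]>90)&(w[...,2]>90)).astype(np.uint8)
        n,l,st,c=cv2.connectedComponentsWithStats(m,connectivity=8)
        i=min(range(1,n),key=lambda i:np.hypot(*(c[i]-rad))-.1*st[i,4]);print("comp",st[i])
        out.append(ray(s,[[c[i][0]+u-rad,c[i][1]+v-rad]],z)[0])
    a,b=out;d=a-b;print("pins",a,b,np.linalg.norm(d[:2]),np.degrees(np.arctan2(d[1],d[0])),(a+b)/2)
E
python3 - <<'E'
from h import *
s=snap("wrist")
pins(s,[(263.5,197),(240,140)],(.075,.0715))
t=snap("top");pins(t,[(303.0,183.6),(304.4,214.9)],(.075,.0715),5)
go([.548,.2906,.20],68.65,"to scale")
E
```

```text
comp [ 5  4  7 10 54]
comp [ 4  7  8  7 41]
pins [ 0.59169623 -0.15786406  0.075     ] [ 0.51106885 -0.15957461  0.0715    ] 0.08064552423753307 1.2153725881083774 [ 0.55138254 -0.15871933  0.07325   ]Traceback (most recent call last):
  File "<stdin>", line 4, in <module>
  File "h.py", line 31, in pins
    i=min(range(1,n),key=lambda i:np.hypot(*(c[i]-rad))-.1*st[i,4]);print("comp",st[i])
ValueError: min() iterable argument is empty
```

Run:
```python
from h import *
go([.548,.2906,.20],68.65,"to scale")
```

```text
to scale d mm [161.7 414.5  79.4] rot deg [ 0.07 -0.07  0.3 ]
```

Call:
move_arm(motion=[[20, 52, 0, 0, 0, 0, 0], [40, 104, 0, 0, 0, 0, 0], [60, 156, 0, 0, 0, 0, 0], [80, 208, 0, 0, 0, 0, 0], [100, 260, 10, 0, 0, 0, 0]])

```text
clock: 2.85
tool_pos: [0.5506, 0.1254, 0.2697]
eef_rot: [0.183, 0.983, 0.001, 0.001]
contact_force: [0.3, 0.3, -0.2]
opening: 1.002
finger_force: 0.0
```

Call:
move_arm(motion=[[20, 52, 10, 0, 0, 0, 0], [40, 104, 30, 0, 0, 0, 0], [62, 154, 69, 0, 0, 0, 0], [62, 154, 69, 0, 0, 0, 0], [62, 154, 69, 0, 0, 0, 0]])

```text
clock: 3.48
tool_pos: [0.5483, 0.2882, 0.1997]
eef_rot: [0.183, 0.983, -0.0, -0.0]
contact_force: [0.8, -0.4, -0.1]
opening: 0.999
finger_force: 0.0
```

Run:
```python
from h import *
s=snap("wrist");M=s["world_to_cam"];print(-M[:3,:3].T@M[:3,3])
print(proj(s,[[.5857,.276,.01],[.5109,.3052,.01]]))
save("w2.png",cv2.resize(s["frame"],(800,600),interpolation=2))
```

```text
[0.4830276  0.31322415 0.34529257]
[[253.94536116 199.45390608]
 [254.29385723 137.29280228]]
```

View pics/w2.png

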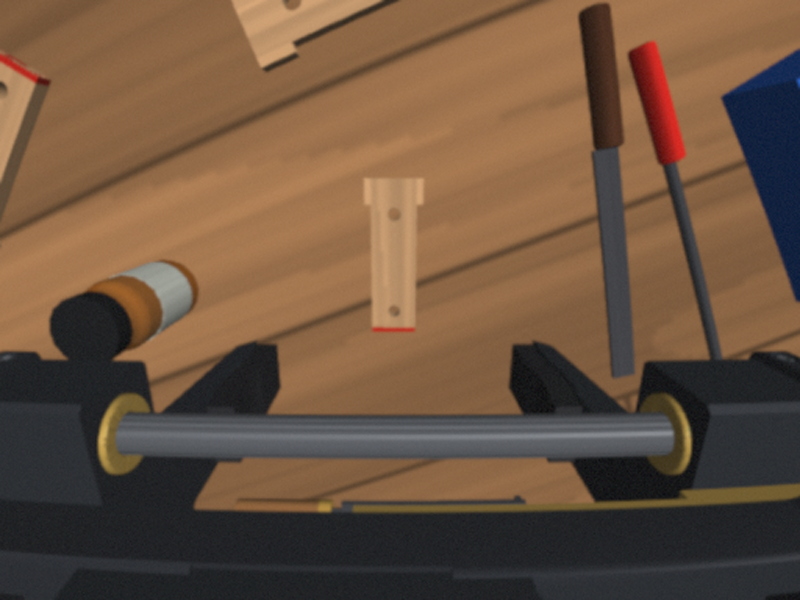

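Wrist view: the holes are at (393.5,312) and (394,214), and the scale is lined up with the fingers.

```bash
cat >> h.py <<'E'
def holes(s,uv,z,rad=6):
    g=cv2.cvtColor(s["frame"],cv2.COLOR_RGB2HSV)[...,2].astype(float);out=[]
    for u,v in uv:
        u,v=int(round(u)),int(round(v));w=g[v-rad:v+rad+1,u-rad:u+rad+1];W=np.clip(np.median(w)-25-w,0,None)
        yy,xx=np.mgrid[-rad:rad+1,-rad:rad+1];W=W*(np.hypot(xx,yy)<=rad)
        p=[u+(W*xx).sum()/W.sum(),v+(W*yy).sum()/W.sum()];print("px",p);out.append(ray(s,[p],z)[0])
    a,b=out;d=a-b;print("holes",a,b,np.linalg.norm(d[:2]),np.degrees(np.arctan2(d[1],d[0])),(a+b)/2);return (a+b)/2,np.degrees(np.arctan2(d[1],d[0]))
E
python3 - <<'E'
from h import *
s=snap("wrist")
c,y=holes(s,[(251.5,199.3),(252,136.6)],.010,4)
go([c[0],c[1],.003],y+90,"grasp")
E
```

```text
px [np.float64(254.10256410256412), np.float64(198.34615384615384)]
px [np.float64(nan), np.float64(nan)]
holes [0.58582105 0.27525271 0.01      ] [nan nan nan] nan nan [nan nan nan]h.py:39: RuntimeWarning: invalid value encountered in scalar divide
  p=[u+(W*xx).sum()/W.sum(),v+(W*yy).sum()/W.sum()];print("px",p);out.append(ray(s,[p],z)[0])
  r = _umath_linalg.det(a, signature=signature)
Traceback (most recent call last):
  File "h.py", line 24, in go
    print(tag,"d mm",np.round(A.T@(np.array(pos)-st["tool_pos"])*1e3,1),"rot deg",np.round(np.degrees(R.from_matrix(A.T@T).as_rotvec()),2))
                                                                                                      ~~~~~~~~~~~~~^^^^^^^
  File "scipy/spatial/transform/_rotation.pyx", line 1159, in scipy.spatial.transform._rotation.Rotation.from_matrix
numpy.linalg.LinAlgError: SVD did not converge
```

Run:
```python
from h import *
s=snap("wrist");k=1.5625
a,b=ray(s,[[393.5/k-.3,312/k-.3],[394/k-.3,214/k-.3]],.010);d=a-b
y=np.degrees(np.arctan2(d[1],d[0]));c=(a+b)/2;print(a,b,np.linalg.norm(d),y,c)
D=depthz(s);m=((D[...,2]>.006)&(D[...,2]<.02));
for v in(150,165,180,190):
    u=np.nonzero(m[v,215:290])[0]+215;e=ray(s,[[u.min()-.5,v],[u.max()+.5,v]],.01);print(v,u.min(),u.max(),e.mean(0),np.linalg.norm(e[1]-e[0]))
go([c[0],c[1],.003],y+90,"grasp")
```

```text
[0.58677532 0.27086253 0.01      ] [0.51127805 0.30083438 0.01      ] 0.08122899335799473 -21.652709756049383 [0.54902668 0.28584845 0.01      ]
150 239 266 [0.52689969 0.29558448 0.01      ] 0.03494069873624524
165 239 266 [0.54460834 0.28867265 0.01      ] 0.03545124135973042
180 239 266 [0.56283866 0.28155736 0.01      ] 0.03598969776467575
190 239 266 [0.57530352 0.27669242 0.01      ] 0.03636506380991475
grasp d mm [  1.4  -0.6 197.8] rot deg [0.02 0.1  0.3 ]
```

Call:
move_arm(motion=[[1, 0, 50, 0, 0, 0, 0], [1, 0, 100, 0, 0, 0, 0], [1, 0, 150, 0, 0, 0, 0], [1, 0, 185, 0, 0, 0, 0], [1, 0, 197, 0, 0, 0, 0]])

```text
clock: 4.25
tool_pos: [0.5483, 0.286, 0.0016]
eef_rot: [0.185, 0.983, -0.001, -0.001]
contact_force: [-0.6, 0.2, 1.1]
opening: 0.999
finger_force: 0.0
```

Call:
move_arm(motion=[[0, 0, 0, 0, 0, 0, 0.5], [0, 0, 0, 0, 0, 0, 0.8], [0, 0, 0, 0, 0, 0, 0.8], [0, 0, 0, 0, 0, 0, 0.8], [0, 0, 0, 0, 0, 0, 0.8]], newtons=12)

```text
clock: 4.88
tool_pos: [0.5487, 0.288, 0.0031]
eef_rot: [0.184, 0.983, 0.0, 0.0]
contact_force: [0.7, 0.1, 0.9]
opening: 0.463
finger_force: 0.0
```

Call:
move_arm(motion=[[0, 0, 0, 0, 0, 0, 0.8], [0, 0, 0, 0, 0, 0, 0.8], [0, 0, 0, 0, 0, 0, 0.8], [0, 0, 0, 0, 0, 0, 0.8]])

```text
clock: 5.38
tool_pos: [0.5486, 0.2879, 0.0029]
eef_rot: [0.184, 0.983, 0.0, 0.0]
contact_force: [-1.3, -0.8, 4.4]
opening: 0.405
finger_force: 12.0
```

Call:
move_arm(motion=[[0, 0, -30, 0, 0, 0, 0.8], [0, 0, -80, 0, 0, 0, 0.8], [0, 0, -130, 0, 0, 0, 0.8], [0, 0, -160, 0, 0, 0, 0.8], [0, 0, -160, 0, 0, 0, 0.8]])

```text
clock: 6.0
tool_pos: [0.5499, 0.2886, 0.1648]
eef_rot: [0.184, 0.983, 0.002, 0.002]
contact_force: [-0.4, -0.4, -0.7]
opening: 0.406
finger_force: 12.0
```

Run:
```python
from h import *
s=snap("wrist")
save("w3.png",cv2.resize(s["frame"],(800,600),interpolation=2))
go([.5517,-.158,.18],91.2)
```

```text
d mm [-164.4 -414.5  -17.4] rot deg [  0.05   0.05 -22.45]
```

View pics/w3.png

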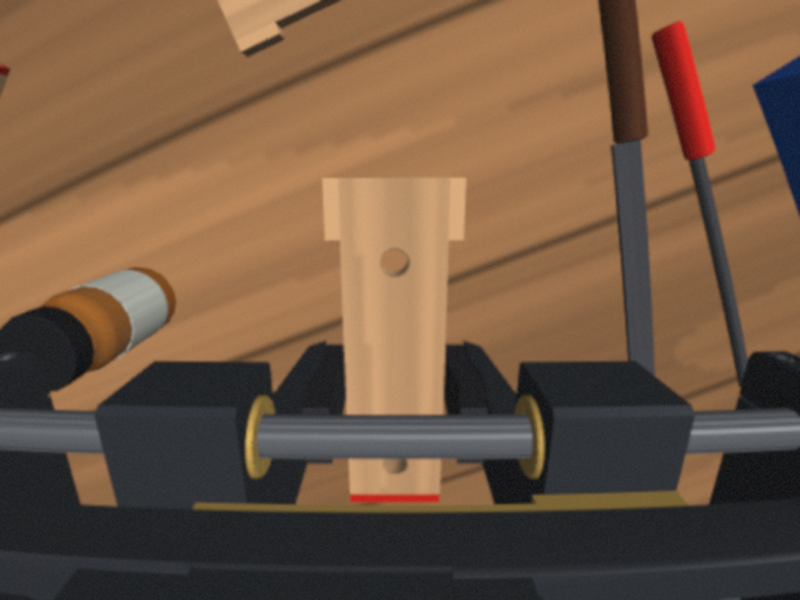

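The rear hole is clear at (395,262), and the front hole is partly hidden at (395,466). The scale sits square in the fingers.

Run:
```python
from h import *
st=r.get_state();A=R.from_quat(st["eef_rot"]).as_matrix();p=st["tool_pos"]
s=snap("wrist");k=1.5625
zt=p[2]+.0075
P=ray(s,[[395/k-.3,262/k-.3],[395/k-.3,466/k-.3],[322/k-.3,210/k],[466/k-.3,210/k],[394.5/k-.3,494/k-.3],[394.5/k-.3,179/k-.3]],zt)
print(p,np.round((P-p)@A*1e3,2))
v=slice(100,400)
```

```text
[0.54876563 0.28790594 0.16288892] [[ 4.247e+01 -6.000e-02 -7.530e+00]
 [-3.804e+01 -6.000e-02 -7.480e+00]
 [ 5.947e+01 -2.367e+01 -7.560e+00]
 [ 5.945e+01  2.293e+01 -7.520e+00]
 [-5.144e+01 -2.600e-01 -7.470e+00]
 [ 6.929e+01 -2.100e-01 -7.540e+00]]
```

Call:
move_arm(motion=[[-22, -54, -10, 0, 0, 0, 0.8], [-44, -108, -17, 0, 0, 0, 0.8], [-66, -162, -17, 0, 0, -5, 0.8], [-88, -216, -17, 0, 0, -12, 0.8], [-108, -268, -17, 0, 0, -18, 0.8]])

```text
clock: 6.72
tool_pos: [0.5508, -0.0032, 0.1777]
eef_rot: [0.027, 1.0, -0.0, -0.002]
contact_force: [0.7, 0.8, -0.9]
opening: 0.408
finger_force: 12.0
```

Run:
```python
from h import *
go([.5537,-.098,.18],91.2)
```

```text
d mm [ -7.9 -94.5  -2.3] rot deg [-0.01 -0.2  -4.24]
```

Call:
move_arm(motion=[[-3, -40, -2, 0, 0, -2, 0.8], [-6, -80, -2, 0, 0, -4.2, 0.8], [-8, -94, -2, 0, 0, -4.2, 0.8], [-8, -94, -2, 0, 0, -4.2, 0.8], [-8, -94, -2, 0, 0, -4.2, 0.8]])

```text
clock: 7.35
tool_pos: [0.5548, -0.0927, 0.1814]
eef_rot: [-0.01, 1.0, 0.001, -0.0]
contact_force: [-0.3, 0.2, -0.5]
opening: 0.41
finger_force: 12.0
```

Run:
```python
from h import *
st=r.get_state();print(st["tool_pos"],st["contact_force"])
s=snap("wrist");print(proj(s,[[.5921,-.157,.075],[.5115,-.159,.0715]]))
save("w4.png",cv2.resize(s["frame"],(800,600),interpolation=2))
```

```text
[ 0.5547893  -0.09268868  0.1813531 ] [-0.34026548  0.20205991 -0.46689162]
[[187.46088154 221.90815277]
 [182.35942661 140.97345687]]
```

View pics/w4.png

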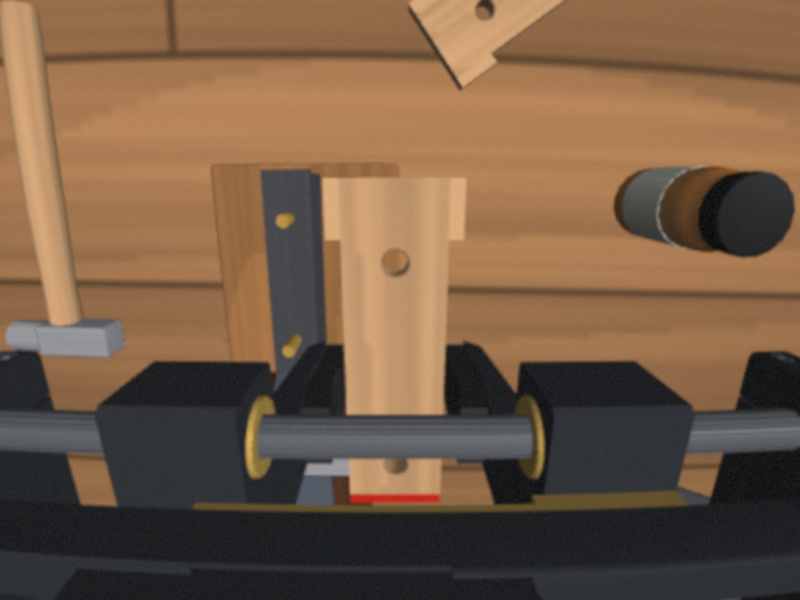

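Both pins are visible at (291,346) and (285,220), and the scale is still held square.

Run:
```python
from h import *
import numpy as np
s=snap("wrist");k=1.5625
pins(s,[(291/k-.3,346/k-.3),(285/k-.3,220/k-.3)],(.075,.0715),11)
st=r.get_state();A=R.from_quat(st["eef_rot"]).as_matrix();p=st["tool_pos"]
# scale hole edges: local contrast blob
g=cv2.cvtColor(s["frame"],cv2.COLOR_RGB2HSV)
w=g[158:178,243:263];print(w[:,10,2].tolist());print(w[10,:,2].tolist())
print(p,np.degrees(np.arctan2(A[1,1],A[0,1])))
t=snap("top")["frame"];h=cv2.cvtColor(t,cv2.COLOR_RGB2HSV)[178:190,297:310];print(h[...,2].tolist())
```

```text
comp [  6   4  13  15 115]
comp [ 5  7 12 10 93]
pins [ 0.59156655 -0.15814086  0.075     ] [ 0.5111159  -0.15968973  0.0715    ] 0.0804655632311628 1.1029426993391087 [ 0.55134123 -0.1589153   0.07325   ]
[175, 156, 149, 154, 155, 155, 157, 157, 159, 157, 158, 156, 155, 156, 151, 136, 115, 108, 125, 161]
[186, 165, 150, 154, 155, 160, 155, 153, 153, 154, 158, 160, 162, 169, 173, 170, 155, 130, 123, 153]
[ 0.55490466 -0.09299492  0.18165768] 91.13717986782895
[[94, 94, 96, 94, 94, 93, 92, 93, 92, 91, 90, 91, 90], [95, 94, 95, 93, 94, 95, 93, 92, 91, 92, 91, 91, 90], [96, 96, 95, 93, 94, 94, 92, 92, 93, 92, 91, 90, 91], [96, 94, 94, 94, 94, 93, 94, 93, 92, 92, 92, 91, 90], [96, 96, 94, 95, 94, 94, 94, 94, 93, 94, 92, 93, 90], [94, 95, 94, 93, 94, 94, 92, 94, 93, 92, 92, 91, 92], [97, 95, 94, 97, 94, 96, 94, 95, 93, 93, 92, 92, 93], [95, 95, 95, 94, 95, 95, 94, 94, 94, 92, 92, 93, 91], [95, 95, 96, 96, 95, 95, 94, 94, 94, 93, 94, 92, 93], [96, 95, 94, 95, 96, 94, 95, 95, 93, 94, 92, 93, 93], [96, 96, 95, 95, 97, 96, 94, 93, 94, 94, 93, 93, 93], [95, 93, 95, 94, 95, 95, 95, 94, 95, 94, 96, 90, 94]]
```

```bash
cat >> h.py <<'E'
def avg(n=8):
    L=[]
    for i in range(n):
        snap("top");L.append(r.get_state())
    p=np.array([l["tool_pos"] for l in L]);f=np.array([l["contact_force"] for l in L]);m=np.array([l["moment"] for l in L])
    q=R.from_quat([l["eef_rot"] for l in L]).mean().as_matrix()
    print(L[-1]["clock"],"pos",p.mean(0).round(5),"sd",p.std(0).round(5),"F",f.mean(0).round(2),"M",m.mean(0).round(3),"yaw",np.degrees(np.arctan2(q[1,1],q[0,1])).round(2),"tilt",np.degrees(q[:2,2]).round(2))
    return p.mean(0),q
E
python3 - <<'E'
from h import *
p,A=avg()
print(A.T@(np.array([.5536,-.1589,.12])-p)*1e3)
s=snap("wrist");M=s["world_to_cam"];c=-M[:3,:3].T@M[:3,3];print((c-p)@A)
E
```

```text
7.9 pos [ 0.55485 -0.09477  0.18178] sd [5.0e-05 5.2e-04 3.0e-05] F [-0.14  0.32 -0.86] M [0.022 0.006 0.011] yaw 91.01 tilt [0.01 0.01]
[  2.38420484 -64.10720951  61.76375459]
[ 0.07005625 -0.00053732 -0.14548384]
```

Call:
move_arm(motion=[[1, -30, 0, 0, 0, 0, 0.8], [2, -60, 20, 0, 0, 0, 0.8], [2.4, -64, 50, 0, 0, 0, 0.8], [2.4, -64, 72, 0, 0, 0, 0.8], [2.4, -64, 77, 0, 0, 0, 0.8]])

```text
clock: 8.57
tool_pos: [0.5525, -0.1593, 0.1035]
eef_rot: [-0.008, 1.0, 0.0, -0.001]
contact_force: [0.3, -0.0, 0.0]
opening: 0.4
finger_force: 12.0
```

Run:
```python
from h import *
p,A=avg(10)
print(A.T@(np.array([.5536,-.1589,.105])-p)*1e3)
s=snap("wrist");save("w5.png",cv2.resize(s["frame"][120:240,170:330],(800,600),interpolation=2))
```

```text
9.075 pos [ 0.55382 -0.15937  0.10519] sd [0.00037 0.0001  0.00057] F [ 0.16 -0.11 -0.35] M [ 0.044 -0.003 -0.014] yaw 90.96 tilt [ 0.05 -0.  ]
[0.2159719  0.47417882 0.18878506]
```

View pics/w5.png

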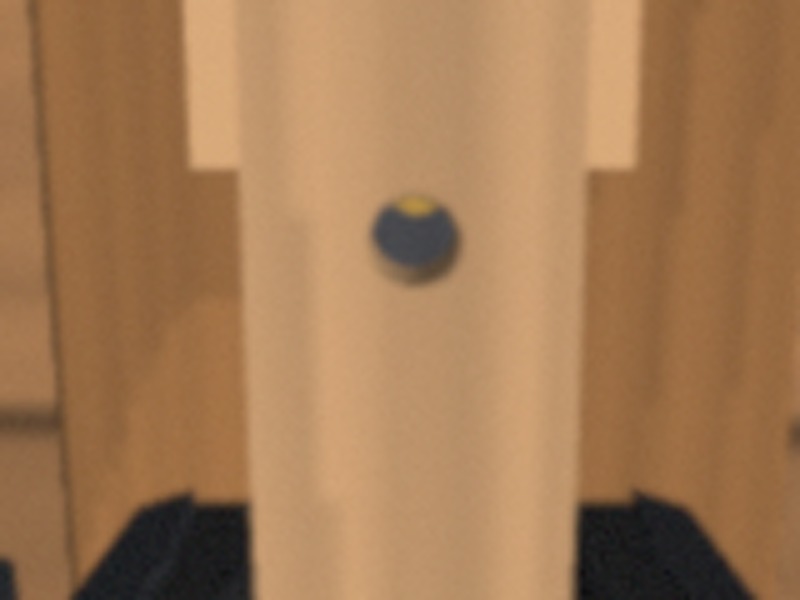

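The rear pin shows through the hole at crop (417,205). It is centred sideways, with its lower rim at row 215.

Run:
```python
from h import *
s=snap("wrist");st=r.get_state();p=st["tool_pos"];A=R.from_quat(st["eef_rot"]).as_matrix()
e=ray(s,[[170+417/5-.4,120+215/5-.4]],.078)[0];q=(e-p)@A*1e3
h=ray(s,[[170+416/5-.4,120+y/5-.4] for y in(193,285)]+[[170+x/5-.4,120+240/5-.4] for x in(372,460)],p[2]+.007);
print("pin centre tool",q+[4,0,0],"hole rim",((h-p)@A*1e3).round(2))
```

```text
pin centre tool [42.65075334  0.58609607 26.93423026] hole rim [[47.12  0.36 -7.02]
 [37.32  0.36 -7.01]
 [42.16 -4.24 -7.02]
 [42.16  4.97 -7.02]]
```

Call:
move_arm(motion=[[0.3, 0.3, 5, 0, 0, -0.15, 0.8], [0.3, 0.3, 10, 0, 0, -0.15, 0.8], [0.3, 0.3, 13, 0, 0, -0.15, 0.8], [0.3, 0.3, 14, 0, 0, -0.15, 0.8], [0.3, 0.3, 14, 0, 0, -0.15, 0.8]])

```text
clock: 9.8
tool_pos: [0.5531, -0.1591, 0.0906]
eef_rot: [-0.01, 1.0, 0.0, -0.0]
contact_force: [-1.2, -0.4, -0.8]
opening: 0.409
finger_force: 12.0
```

Call:
move_arm(motion=[[0, 0, 1, 0, 0, 0, 0.8], [0, 0, 2, 0, 0, 0, 0.8], [0, 0, 3, 0, 0, 0, 0.8], [0, 0, 4, 0, 0, 0, 0.8], [0, 0, 4, 0, 0, 0, 0.8]])

```text
clock: 10.42
tool_pos: [0.5531, -0.1591, 0.0866]
eef_rot: [-0.01, 1.0, 0.0, -0.0]
contact_force: [0.0, 0.1, -0.8]
opening: 0.406
finger_force: 12.0
```

```bash
python3 -c "
from h import *
avg(6)"
```

```text
10.725 pos [ 0.55316 -0.15913  0.0867 ] sd [2.e-05 1.e-05 2.e-05] F [-0.16 -0.1  -0.32] M [ 0.041  0.024 -0.003] yaw 91.11 tilt [0. 0.]
```

Call:
move_arm(motion=[[0, 0, 0.7, 0, 0, 0, 0.8], [0, 0, 1.4, 0, 0, 0, 0.8], [0, 0, 2, 0, 0, 0, 0.8], [0, 0, 2, 0, 0, 0, 0.8]])

```text
clock: 11.22
tool_pos: [0.5531, -0.1591, 0.0846]
eef_rot: [-0.01, 1.0, 0.0, -0.0]
contact_force: [-0.3, 0.6, -0.6]
opening: 0.405
finger_force: 12.0
```

Call:
move_arm(motion=[[0, 0, 0.7, 0, 0, 0, 0.8], [0, 0, 1.4, 0, 0, 0, 0.8], [0, 0, 2, 0, 0, 0, 0.8], [0, 0, 2, 0, 0, 0, 0.8]])

```text
clock: 11.72
tool_pos: [0.5531, -0.1591, 0.0826]
eef_rot: [-0.01, 1.0, 0.0, -0.0]
contact_force: [0.3, 0.2, 0.4]
opening: 0.406
finger_force: 12.0
```

Call:
move_arm(motion=[[0, 0, 0.7, 0, 0, 0, 0.8], [0, 0, 1.4, 0, 0, 0, 0.8], [0, 0, 2, 0, 0, 0, 0.8], [0, 0, 2, 0, 0, 0, 0.8]])

```text
clock: 12.22
tool_pos: [0.5531, -0.1591, 0.0806]
eef_rot: [-0.01, 1.0, 0.0, -0.0]
contact_force: [0.8, -0.3, -1.2]
opening: 0.407
finger_force: 12.0
```

Call:
move_arm(motion=[[0, 0, 0.7, 0, 0, 0, 0.8], [0, 0, 1.4, 0, 0, 0, 0.8], [0, 0, 2, 0, 0, 0, 0.8], [0, 0, 2, 0, 0, 0, 0.8]])

```text
clock: 12.72
tool_pos: [0.5531, -0.1591, 0.0786]
eef_rot: [-0.01, 1.0, 0.0, -0.0]
contact_force: [-0.2, 0.3, -0.3]
opening: 0.407
finger_force: 12.0
```

Run:
```python
from h import *
p,A=avg(5)
s=snap("wrist");save("w6.png",cv2.resize(s["frame"][120:240,170:330],(800,600),interpolation=2))
```

```text
12.975 pos [ 0.55314 -0.15914  0.0787 ] sd [1.e-05 2.e-05 2.e-05] F [-0.29  0.01 -0.4 ] M [ 0.04   0.016 -0.012] yaw 91.11 tilt [0. 0.]
```

View pics/w6.png

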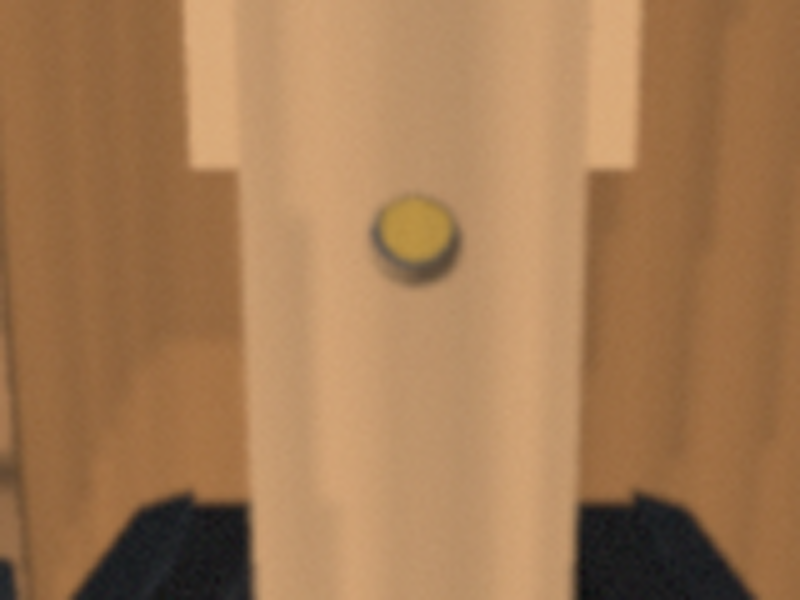

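The rear pin at (417,231) is well inside the hole at (416,240), and the scale hasn't moved in the grip. I'll keep lowering it.

Call:
move_arm(motion=[[0, 0, 1, 0, 0, 0, 0.8], [0, 0, 2, 0, 0, 0, 0.8], [0, 0, 3, 0, 0, 0, 0.8], [0, 0, 4, 0, 0, 0, 0.8], [0, 0, 4, 0, 0, 0, 0.8]])

```text
clock: 13.65
tool_pos: [0.553, -0.1591, 0.0746]
eef_rot: [-0.01, 1.0, 0.0, -0.0]
contact_force: [0.0, -0.2, -0.5]
opening: 0.405
finger_force: 12.0
```

Call:
move_arm(motion=[[0, 0, 1, 0, 0, 0, 0.8], [0, 0, 2, 0, 0, 0, 0.8], [0, 0, 3, 0, 0, 0, 0.8], [0, 0, 4, 0, 0, 0, 0.8], [0, 0, 4, 0, 0, 0, 0.8]])

```text
clock: 14.28
tool_pos: [0.5531, -0.1591, 0.0706]
eef_rot: [-0.01, 1.0, 0.0, -0.0]
contact_force: [0.5, 0.1, -1.3]
opening: 0.401
finger_force: 12.0
```

Call:
move_arm(motion=[[0, 0, 0.6, 0, 0, 0, 0.8], [0, 0, 1.2, 0, 0, 0, 0.8], [0, 0, 1.2, 0, 0, 0, 0.8], [0, 0, 1.2, 0, 0, 0, 0.8]])

```text
clock: 14.78
tool_pos: [0.5532, -0.1591, 0.0695]
eef_rot: [-0.01, 1.0, 0.0, 0.0]
contact_force: [-1.0, 0.1, -0.7]
opening: 0.401
finger_force: 12.0
```

Call:
move_arm(motion=[[0, 0, 0.4, 0, 0, 0, 0.8], [0, 0, 0.8, 0, 0, 0, 0.8], [0, 0, 0.8, 0, 0, 0, 0.8], [0, 0, 0.8, 0, 0, 0, 0.8]])

```text
clock: 15.28
tool_pos: [0.5532, -0.1591, 0.0687]
eef_rot: [-0.01, 1.0, 0.0, 0.0]
contact_force: [-0.3, 0.2, -0.8]
opening: 0.409
finger_force: 12.0
```

Call:
move_arm(motion=[[0, 0, 0.4, 0, 0, 0, 0.8], [0, 0, 0.8, 0, 0, 0, 0.8], [0, 0, 0.8, 0, 0, 0, 0.8], [0, 0, 0.8, 0, 0, 0, 0.8]])

```text
clock: 15.78
tool_pos: [0.5532, -0.1591, 0.0679]
eef_rot: [-0.01, 1.0, 0.0, 0.0]
contact_force: [0.0, 0.4, 0.4]
opening: 0.407
finger_force: 12.0
```

Call:
move_arm(motion=[[0, 0, 0.3, 0, 0, 0, 0.8], [0, 0, 0.6, 0, 0, 0, 0.8], [0, 0, 0.6, 0, 0, 0, 0.8], [0, 0, 0.6, 0, 0, 0, 0.8]])

```text
clock: 16.27
tool_pos: [0.5535, -0.1592, 0.0679]
eef_rot: [-0.01, 1.0, -0.0, 0.001]
contact_force: [-0.2, 2.1, 4.7]
opening: 0.403
finger_force: 12.0
```

Call:
move_arm(motion=[[0, 0, 0, 0, 0, 0, 0.5], [0, 0, 0, 0, 0, 0, 0.4], [0, 0, 0, 0, 0, 0, 0.3], [0, 0, 0, 0, 0, 0, 0.2], [0, 0, 0, 0, 0, 0, 0.2]])

```text
clock: 16.9
tool_pos: [0.5531, -0.1591, 0.0672]
eef_rot: [-0.01, 1.0, 0.0, -0.0]
contact_force: [-0.6, -0.3, -0.1]
opening: 0.799
finger_force: 0.0
```

```bash
python3 -c "
from h import *
avg(4)"
```

```text
17.1 pos [ 0.55315 -0.1591   0.06728] sd [1.e-05 1.e-05 2.e-05] F [ 0.11 -0.12  0.06] M [0.034 0.016 0.001] yaw 91.11 tilt [0.   0.01]
```

It touched the tang at 4.7 N and is now released. Next I'll back off and check it.

Call:
move_arm(motion=[[0, 0, -10, 0, 0, 0, 0.2], [0, 0, -40, 0, 0, 0, 0.2], [0, 0, -90, 0, 0, 0, 0.2], [0, 0, -130, 0, 0, 0, 0.2], [0, 0, -150, 0, 0, 0, 0.2]])

```text
clock: 17.73
tool_pos: [0.5541, -0.1592, 0.2205]
eef_rot: [-0.01, 1.0, -0.0, 0.002]
contact_force: [0.6, -0.8, 0.1]
opening: 0.801
finger_force: 0.0
```

Run:
```python
from h import *
avg(4)
s=snap("wrist");save("w7.png",cv2.resize(s["frame"][90:270,130:370],(800,600),interpolation=2))
D=depthz(s)
hs=cv2.cvtColor(s["frame"],cv2.COLOR_RGB2HSV)
m=(abs(D[...,0]-.55)<.05)&(abs(D[...,1]+.159)<.012)&(D[...,2]>.05)&(hs[...,2]>120)
for x in np.arange(.49,.60,.015):
    k=m&(abs(D[...,0]-x)<.006);print(round(x,3),k.sum(),np.median(D[k][:,2]).round(4) if k.any() else None)
```

```text
17.925 pos [ 0.55409 -0.15931  0.21959] sd [8.80e-04 4.00e-05 1.81e-03] F [-0.37  0.26  0.18] M [ 0.03  -0.014  0.006] yaw 91.1 tilt [ 0.22 -0.05]
0.49 0 None
0.505 247 0.0748
0.52 257 0.0745
0.535 239 0.0747
0.55 240 0.0747
0.565 219 0.0748
0.58 216 0.0747
0.595 169 0.0748
```

View pics/w7.png

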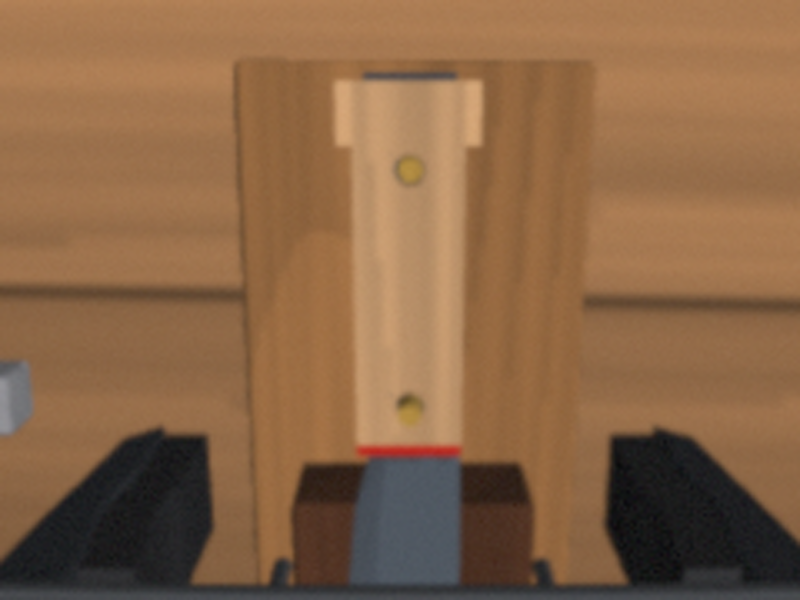

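Both pins stand through the holes, at (410,170) and (410,408). The scale's top is level at 74.7 mm along its whole length, so it lies flush, with the red end towards the blade.

```bash
python3 -c "
from h import *
avg(6);print(finish_job())"
```

```text
18.275 pos [ 0.55251 -0.15904  0.2163 ] sd [2.0e-04 4.0e-05 1.6e-04] F [ 0.34 -0.06 -0.2 ] M [0.037 0.014 0.017] yaw 91.11 tilt [-0.11  0.03]
the job is handed in; nothing more can be done
None
```

The scale is on both pins, lying flush on the tang with its red end towards the blade; it was released after a touch of about 5 N, and the job was handed in at about 18 s.

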